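# Put the wrench sockets back on the socket selector in order of size

### The job

Put the four loose steel wrench sockets back on the socket selector, one standing in the well of each station, in order of size: the smallest in the station next to the red control head, then growing along the row to the largest at the other end. Keep each socket upright with its hex mouth up, as it stands now, do not knock any over, and set it down on the floor of its well rather than dropping it.

Things in the scene. Friction and masses are not known exactly. Their poses are not given: they have to be found in the camera images.
- socket_a_mid (a point): The smallest of four bright steel wrench sockets: a plain upright cylinder, outer diameter 22 mm, 52 mm tall, about 0.1 kg, with an open hex mouth (14 mm across flats) on top. It stands loose on the bench, mouth up. This point is its centre, 26 mm above its underside; its z axis points up out of the mouth.
- socket_b_mid (a point): The second smallest of four bright steel wrench sockets: a plain upright cylinder, outer diameter 29 mm, 56 mm tall, about 0.17 kg, with an open hex mouth (21 mm across flats) on top. It stands loose on the bench, mouth up. This point is its centre, 28 mm above its underside; its z axis points up out of the mouth.
- socket_c_mid (a point): The second largest of four bright steel wrench sockets: a plain upright cylinder, outer diameter 36.5 mm, 60 mm tall, about 0.27 kg, with an open hex mouth (27 mm across flats) on top. It stands loose on the bench, mouth up. This point is its centre, 30 mm above its underside; its z axis points up out of the mouth.
- socket_d_mid (a point): The largest of four bright steel wrench sockets: a plain upright cylinder, outer diameter 44 mm, 64 mm tall, about 0.4 kg, with an open hex mouth (32 mm across flats) on top. It stands loose on the bench, mouth up. This point is its centre, 32 mm above its underside; its z axis points up out of the mouth.
- station_a_floor (a point): One of the selector's four like stations, black blocks in a row a, b, c, d along this frame's +y, about 86 mm apart, fixed. Its round well is 60 mm across, 4 mm deep, with a grey flat floor. The point is the centre of that floor, 24 mm above the bench; the rim stands 28 mm above the bench; a lamp strip 38 to 52 mm off on the -x side, 32 mm. z up. Grip a socket at mid height or above to clear the rim.
- station_b_floor (a point): One of the selector's four like stations, black blocks in a row a, b, c, d along this frame's +y, about 86 mm apart, fixed. Its round well is 60 mm across, 4 mm deep, with a grey flat floor. The point is the centre of that floor, 24 mm above the bench; the rim stands 28 mm above the bench; a lamp strip 38 to 52 mm off on the -x side, 32 mm. z up. Grip a socket at mid height or above to clear the rim.
- station_c_floor (a point): One of the selector's four like stations, black blocks in a row a, b, c, d along this frame's +y, about 86 mm apart, fixed. Its round well is 60 mm across, 4 mm deep, with a grey flat floor. The point is the centre of that floor, 24 mm above the bench; the rim stands 28 mm above the bench; a lamp strip 38 to 52 mm off on the -x side, 32 mm. z up. Grip a socket at mid height or above to clear the rim.
- station_d_floor (a point): One of the selector's four like stations, black blocks in a row a, b, c, d along this frame's +y, about 86 mm apart, fixed. Its round well is 60 mm across, 4 mm deep, with a grey flat floor. The point is the centre of that floor, 24 mm above the bench; the rim stands 28 mm above the bench; a lamp strip 38 to 52 mm off on the -x side, 32 mm. z up. Grip a socket at mid height or above to clear the rim.
- control_head_top (a point): The red control head of the socket selector, a block 90 mm across the row, 40 mm along it, at one end of the row (either end; a lower grey block closes the other end). This point is the centre of its top, 48 mm above the bench. It marks the end where the smallest socket belongs.

How it is judged:
By the outcome, as a careful person would: the job done as asked, in the order asked, and still so for the second after the job is handed in, with the robot touching nothing.
It also fails if it takes over 99 s, if anything falls off the work surface, if the arm or the gripper's body presses on something with over 40 N, if the wrist force passes 120 N, or if a joint passes its speed limit or range.

### The arm

A 7-joint arm with a two-finger parallel gripper is mounted at the origin on the work surface. World frame = base frame: x ahead of the robot, y to its left, z up, the work surface at z = 0. Lengths are in m, angles in rad, forces in N, time in s.
With the tool pointing down it reaches from about 0.425 to 0.95 m from the base axis. Payload 4.7 kg.
Tool frame: the origin (TCP) lies on the centre line of the jaws, within the pads' length; the fingertips stand robot.nose_length ahead of it and the grasp point (between the pads) lies 8 mm behind it (robot.nose_length is the distance from the TCP to the fingertips, in m); z points along the fingers, y is the line along which they close (so a half turn about z gives the same grasp; the last joint's range is limited). The gripper opens to 85 mm and grips with 20 to 120 N. Pads are 22 mm wide; open, the fingers measure 114 mm over their backs; the gripper's body (76 mm by 85 mm) begins 54 mm behind the grasp point. The pads swing forward as they close: fully open they stand 13 mm farther back than shut.
Start: joints at [1.281, 0.469, -0.049, 1.532, 0.024, 1.141, -0.082], TCP at [0.174, -0.652, 0.242] pointing down, gripper open.
Joint ranges: [-2.59, 2.59], [-0.33, 1.99], [-1.39, 1.29], [0.1, 2.45], [-1.04, 4.18], [0.21, 1.99], [-2.66, 2.66]. Speed limits (rad/s): [2.57, 2.57, 3.14, 3.14, 3.14, 3.14, 3.14].

### API

Orientations are given as [roll, pitch, yaw] about the fixed x, y, z axes, in that order (R = Rz(yaw) Ry(pitch) Rx(roll)).
In Python, from plant import robot gives the robot as it stands. Calls block until the motion is done:
- robot.goto(position, orientation): joint-space move of the TCP to a pose.
- robot.move_straight(position, vel=0.15, attitude=None, contact_N=None): straight line of the TCP; attitude=None keeps the orientation; vel is the mean speed in m/s. With contact_N (N) it stops when the force on the tool has changed by that much, and returns True; else False.
- robot.move_joints(angles): joint-space move.
- robot.grip(opening, strength=None): opening from 0.0 (shut) to 1.0 (fully open); strength is the grip in N (None keeps the last); returns when the fingers have stopped.
- robot.sleep(seconds).
- robot.inverse_kinematics(position, orientation): joint angles nearest the present ones, or None.
- robot.sense(): the state.
- robot.grab_frame(name): name is "scene" or "top" or "wrist"; returns a dict with "image" (420x560x3 uint8, red, green, blue), "range_z" (420x560 float32, m along the optical axis (not along the pixel's ray), 0 where there is no reading), "fx", "fy", "cx", "cy" (pixels), "dist_coeffs" ([k1, k2, p1, p2, k3] as OpenCV has them; the pictures are not rectified), "R" (3x3) and "t" (3): a world point X has camera coordinates R X + t. Camera axes: x right, y down, z forward; pixel columns grow to the right and rows downward; lengths in m; the calibration is good to about 2 mm. A picture is of the moment at which its call begins.
A pose or a line that the arm cannot do raises robot.IKError and nothing moves.
- robot.close_job(): hands the job in; it is judged then, once.
The state is a dict: "t": time; "joint_pos": joint angles; "joint_velocities": joint speeds; "effort": joint torques, N m; "tcp_pos": TCP position; "tcp_rot": TCP orientation; "wrist_force": force on the tool from outside, world axes, zero at the start; "torque": the same for the moment, N m; "opening": opening from 0.0 (shut) to 1.0 (fully open); "gripper_force": force on a finger pad.
Only numpy, scipy, OpenCV 4.12 (cv2) and the standard library are available. Lean on these libraries where they do the work, as an engineer would, in place of code of your own. Each camera call takes 0.05 s, during which the arm holds its last target. There are 200 camera calls.

## Working session

There is one attempt and no reset: what is moved stays moved. The work goes in short steps, each a Python script; the robot and the scene stay as the last script left them, time stands still between calls to the robot, and variables do not carry over. Pictures are saved under pics/ and viewed, at most 14 in all, crops included, and the job is handed in when it is done.

```bash
mkdir -p pics; ls
python3 - <<'E'
from plant import robot
import cv2,numpy as np
for n in ("top","scene"):
    f=robot.grab_frame(n); np.savez(f"pics/{n}0.npz",**f)
    cv2.imwrite(f"pics/{n}0.png",f["image"][:,:,::-1])
    print(n,f["fx"],f["dist_coeffs"],np.round(-f["R"].T@f["t"],3))
s=robot.sense();print(robot.nose_length,s["t"],s["tcp_pos"],s["tcp_rot"],s["opening"])
E
```

```text
pics
top 459.7676031969125 [0.04431165 0.         0.         0.         0.        ] [ 0.298 -0.019  1.105]
scene 384.635900247119 [-0.06116949  0.          0.          0.          0.        ] [0.852 0.636 0.52 ]
0.011 0.1 [ 0.1739527  -0.65169367  0.24136581] [-3.13986252e+00  5.70556635e-05  2.60844977e-01] 1.0031109628070267
```

View pics/top0.png

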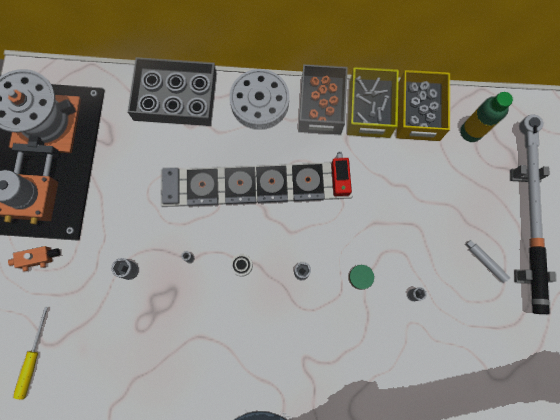

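View pics/scene0.png

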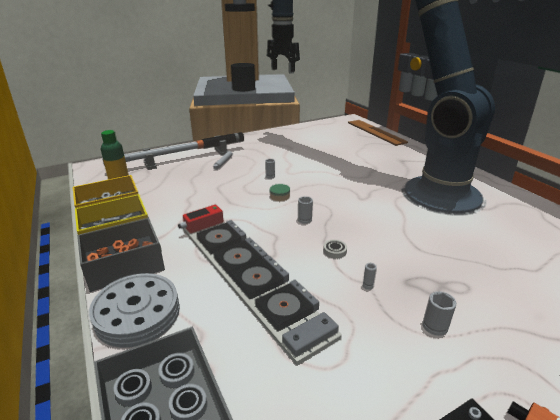

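Top view: stations at about (202,184), (240,182), (272,181) and (308,180), with the red head at (342,176) on the right. Sockets stand at (124,268), (188,257), (302,271) and (416,294). The ring at (242,265) is a low bearing, not a socket.

```bash
cat > h.py <<'E'
import cv2,numpy as np
def K(f): return np.array([[f["fx"],0,f["cx"]],[0,f["fy"],f["cy"]],[0,0,1.]],float)
def cloud(f):
    h,w=f["range_z"].shape; v,u=np.mgrid[:h,:w]
    p=cv2.undistortPoints(np.stack([u,v],-1).reshape(-1,1,2).astype(float),K(f),f["dist_coeffs"]).reshape(h,w,2)
    z=f["range_z"][...,None].astype(float)
    return (np.concatenate([p*z,z],-1)-f["t"])@f["R"]
def onplane(f,uv,zw):
    p=cv2.undistortPoints(np.array(uv,float).reshape(-1,1,2),K(f),f["dist_coeffs"]).reshape(-1,2)
    d=np.c_[p,np.ones(len(p))]@f["R"]; c=-f["R"].T@f["t"]
    return c+d*((zw-c[2])/d[:,2])[:,None]
E
python3 - <<'E'
from h import *
np.set_printoptions(precision=4,suppress=True)
f=dict(np.load("pics/top0.npz")); P=cloud(f); im=f["image"]
for n,(u,v) in dict(big=(124,268),small=(188,257),mid=(302,271),far=(416,294),ring=(242,265)).items():
    q=P[v-16:v+17,u-16:u+17].reshape(-1,3); q=q[(q[:,2]>.015)]
    zt=np.percentile(q[:,2],95); t=q[q[:,2]>zt-.008]
    c,r=cv2.minEnclosingCircle(t[:,:2].astype(np.float32)); print(n,len(t),"ztop",zt,"c",np.array(c),"diam",2*r, "mean",t.mean(0))
for u,v in [(202,184),(240,182),(272,181),(308,180)]: print("st",onplane(f,[(u,v)],.024)[0],P[v+4,u+4])
print("head",P[176,342])
rows=[]
for (u,v) in [(124,266),(188,257),(302,271),(416,294)]:
    rows.append(cv2.resize(im[v-20:v+20,u-20:u+20],(200,200),interpolation=cv2.INTER_CUBIC))
a=np.hstack(rows); b=cv2.resize(im[155:205,158:358],(800,200),interpolation=cv2.INTER_CUBIC)
cv2.imwrite("pics/crop1.png",np.vstack([a,b])[:,:,::-1])
E
```

```text
big 150 ztop 0.06673565418825937 c [0.352  0.1721] diam 0.3962791860103607 mean [0.3917 0.3318 0.0986]
small 50 ztop 0.05488202877359708 c [0.3699 0.0964] diam 0.2711902856826782 mean [0.4282 0.194  0.094 ]
mid 85 ztop 0.06247609687319668 c [ 0.3678 -0.0424] diam 0.14734573662281036 mean [ 0.4149 -0.0644  0.0966]
far 78 ztop 0.05855336034973317 c [ 0.3448 -0.1824] diam 0.34081149101257324 mean [ 0.3808 -0.3071  0.1361]
ring 212 ztop 0.019344784055099037 c [0.372  0.0367] diam 0.1845635026693344 mean [0.4242 0.0759 0.0372]
st [0.6157 0.1907 0.024 ] [0.6063 0.1799 0.0237]
st [0.6275 0.0983 0.024 ] [0.6186 0.0877 0.0224]
st [0.6358 0.0201 0.024 ] [0.6251 0.0095 0.0279]
st [ 0.6447 -0.0678  0.024 ] [ 0.636  -0.0784  0.0212]
head [ 0.6527 -0.1475  0.0484]
```

View pics/crop1.png

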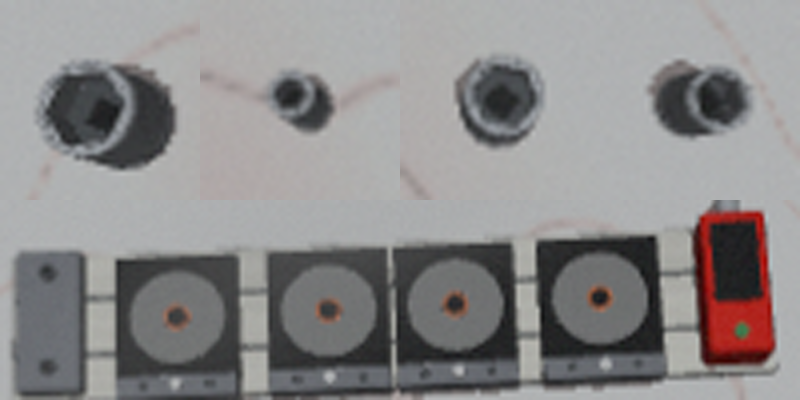

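Crop: mouth centres in full-frame pixels are D (121.2,267.2), A (186,255.4), C (302.2,269) and B (419.6,293.2). Well centres from left to right are (201.9,183.9), (239.6,182.4), (271.4,180.6) and (307.6,178.9). The head is at the right end, so from it the order is A, B, C, D. I'll compute positions, check the top-view heights, and hover over the first socket.

```bash
cat >> h.py <<'E'
H=dict(A=.052,B=.056,C=.060,D=.064); DI=dict(A=.022,B=.029,C=.0365,D=.044)
PX=dict(A=(186,255.4),B=(419.6,293.2),C=(302.2,269),D=(121.2,267.2))
WX=dict(A=(307.6,178.9),B=(271.4,180.6),C=(239.6,182.4),D=(201.9,183.9))
f0=dict(np.load("pics/top0.npz"))
S={k:onplane(f0,PX[k],H[k])[0][:2] for k in PX}; W={k:onplane(f0,WX[k],.024)[0][:2] for k in WX}
row=W["D"]-W["A"]; YAW=float(np.arctan2(row[1],row[0]))  # closing axis perpendicular to row
E
python3 - <<'E'
from h import *
from plant import robot
np.set_printoptions(precision=4,suppress=True)
print(YAW)
for k in "ABCD":
    print(k,S[k],W[k],"reach",np.hypot(*S[k]),np.hypot(*W[k]))
Y=[]
for y in (YAW,YAW-np.pi):
  for k in "ABCD":
    for p in (S[k],W[k]):
      for z in (.04,.17):
        q=robot.inverse_kinematics([*p,z],[np.pi,0,y]); print(k,round(y,2),z,None if q is None else np.array(q))
E
```

```text
1.6926081136671138
A [0.4341 0.2033] [ 0.6474 -0.0667] reach 0.4792844652208029 0.6508639056180122
B [ 0.3873 -0.3307] [0.6367 0.0217] reach 0.5092647450089482 0.637072202567965
C [ 0.4212 -0.0653] [0.6265 0.0992] reach 0.4262556509244724 0.6342558940168359
D [0.3955 0.343 ] [0.6159 0.1909] reach 0.5235323039292705 0.644818224685637
A 1.69 0.04 [ 0.0481  0.5594 -0.7226  2.1283  0.6041  0.6661 -0.9691]
A 1.69 0.17 [ 0.2418  0.3792 -0.9336  2.0259  0.3834  0.9196 -0.7741]
A 1.69 0.04 [ 0.4821  0.7496 -0.652   1.724   0.573   0.8673 -0.3011]
A 1.69 0.17 [ 0.5208  0.5969 -0.7074  1.6394  0.4303  1.0668 -0.1911]
B 1.69 0.04 [ 0.9566  0.5195 -0.4196  2.0734  0.3569  0.6173  0.4138]
B 1.69 0.17 [ 1.0269  0.3234 -0.4871  1.9785  0.1935  0.8843  0.5598]
B 1.69 0.04 [ 0.3315  0.7226 -0.6213  1.7602  0.5447  0.8374 -0.4247]
B 1.69 0.17 [ 0.4044  0.581  -0.7269  1.6732  0.4327  1.0547 -0.3372]
C 1.69 0.04 [ 0.5206  0.4499 -0.5593  2.2511  0.458   0.5491 -0.269 ]
C 1.69 0.17 [ 0.7142  0.2254 -0.7388  2.1411  0.203   0.8429 -0.0261]
C 1.69 0.04 [ 0.2081  0.7184 -0.6189  1.7674  0.5423  0.8328 -0.5
[... 790 characters left out ...]
.04 [-0.788   0.9527  1.1024  1.8286 -1.0004  1.0431 -2.2893]
B -1.45 0.17 [-0.8075  0.7255  1.1103  1.7462 -0.7146  1.1364 -2.4919]
C -1.45 0.04 [-0.7688  0.678   1.1067  2.3167 -0.9734  0.7455 -1.9651]
C -1.45 0.17 [-0.9056  0.2632  1.1378  2.215  -0.3226  0.8404 -2.5817]
C -1.45 0.04 [-0.9135  0.9494  1.1025  1.8357 -1.0001  1.0395 -2.4098]
C -1.45 0.17 [ 0.52    0.7807 -1.1805  1.6674  0.7625  1.2292  2.4278]
D -1.45 0.04 [ 0.0393  0.866  -1.1848  2.0151  0.9915  1.0034  1.6045]
D -1.45 0.17 [ 0.0734  0.58   -1.1724  1.9249  0.6178  1.0593  1.8975]
D -1.45 0.04 [ 0.36    1.0129 -1.1875  1.7235  1.0277  1.1657  2.1252]
D -1.45 0.17 [ 0.3653  0.7977 -1.181   1.6411  0.7738  1.2447  2.2863]
```

Run:
```python
from h import *
from plant import robot
np.set_printoptions(precision=4,suppress=True)
robot.grip(.55,40)
robot.goto([*S["B"],.17],[np.pi,0,YAW])
f=robot.grab_frame("wrist"); np.savez("pics/w1.npz",**f); cv2.imwrite("pics/w1.png",f["image"][:,:,::-1])
X=np.r_[S["B"],H["B"]]; p,_=cv2.projectPoints(X.reshape(1,1,3),cv2.Rodrigues(f["R"])[0],f["t"],K(f),f["dist_coeffs"])
s=robot.sense();print("expect px",p.ravel(),s["t"],s["tcp_pos"],s["opening"])
```

```text
expect px [281.6519 201.6001] 2.075 [ 0.3869 -0.3324  0.1702] 0.5471424298914505
```

View pics/w1.png

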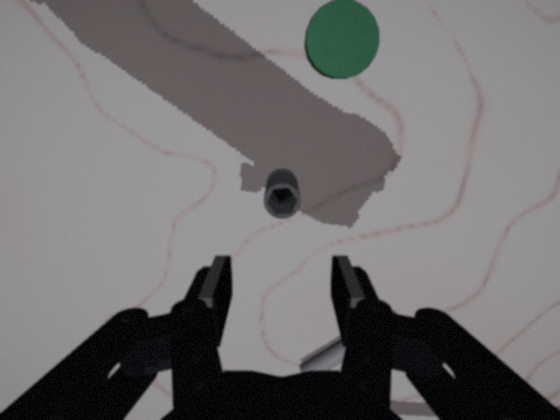

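The wrist view shows the mouth of socket B at about (282,200), against the predicted (281.7,201.6). The measurement holds, so I'll pick.

```bash
cat >> h.py <<'E'
G=dict(A=.033,B=.035,C=.037,D=.039)  # grasp height above underside
R=[np.pi,0,YAW]
def pick(robot,k):
    robot.grip(min(1,(DI[k]+.022)/.085),40)
    s=robot.sense()["tcp_pos"]
    if np.hypot(*(np.array(s[:2])-S[k]))>.01: robot.move_straight([*S[k],.17],vel=.25,attitude=R)
    zt=G[k]-.008
    hit=robot.move_straight([*S[k],zt+.0],vel=.08,contact_N=6)
    robot.grip(0.,50)
    s=robot.sense(); print(k,"hit",hit,"z",s["tcp_pos"],"width mm",85*s["opening"],"pad",s["gripper_force"],"t",s["t"])
def place(robot,k):
    z0=robot.sense()["tcp_pos"][2]  # tool height with the socket on the bench
    robot.move_straight([*S[k],z0+.13],vel=.12)
    s=robot.sense(); print("lifted",85*s["opening"],s["gripper_force"],s["wrist_force"])
    robot.move_straight([*W[k],z0+.13],vel=.18)
    robot.move_straight([*W[k],z0+.034],vel=.1)
    robot.sleep(.2)
    hit=robot.move_straight([*W[k],z0+.021],vel=.015,contact_N=4)
    s=robot.sense(); print("set",hit,"drop z",s["tcp_pos"][2]-z0,"xy err",np.array(s["tcp_pos"][:2])-W[k],s["wrist_force"],"t",s["t"])
    return hit
def release(robot,k):
    robot.grip(min(1,(DI[k]+.02)/.085)); s=robot.sense()["tcp_pos"]
    robot.move_straight([s[0],s[1],.17],vel=.1)
E
python3 - <<'E'
from h import *
from plant import robot
np.set_printoptions(precision=4,suppress=True)
pick(robot,"B")
s=robot.sense()
if abs(85*s["opening"]-29)<5: place(robot,"B")
E
```

```text
B hit False z [ 0.3875 -0.3309  0.0274] width mm 27.696390876024427 pad 49.09295082092285 t 4.5667
lifted 27.572911300641287 49.30650293827057 [-0.6391 -0.3244 -2.9805]
set True drop z 0.02404624436751151 xy err [-0.0001 -0.    ] [0.3312 0.1218 5.4131] t 10.3083
```

Floor contact came exactly 24 mm above the bench. Releasing and checking.

Run:
```python
from h import *
from plant import robot
np.set_printoptions(precision=4,suppress=True)
release(robot,"B")
f=robot.grab_frame("wrist"); cv2.imwrite("pics/w2.png",f["image"][:,:,::-1]); print(robot.sense()["t"])
```

```text
12.05
```

View pics/w2.png

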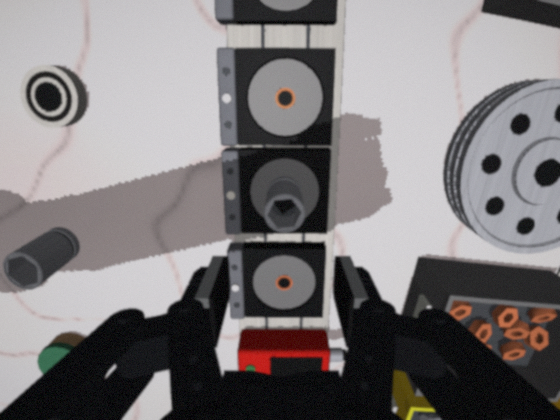

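The wrist view shows B upright and centred in the second well from the red head, base at about (284,190). Next: A, C and D, stopping if a check fails.

Run:
```python
from h import *
from plant import robot
np.set_printoptions(precision=4,suppress=True)
for k in "ACD":
    pick(robot,k)
    if abs(85*robot.sense()["opening"]-DI[k]*1e3)>5: print("STOP grip");break
    if not place(robot,k): print("STOP place");break
    release(robot,k)
else:
    robot.move_straight([.42,.1,.3],vel=.2)
for n in ("top","scene"):
    f=robot.grab_frame(n); np.savez(f"pics/{n}1.npz",**f); im=f["image"][:,:,::-1]
    if n=="top": im=cv2.resize(im[120:320,100:370],(800,593),interpolation=cv2.INTER_CUBIC)
    cv2.imwrite(f"pics/{n}1.png",im)
print(robot.sense()["t"])
```

```text
A hit False z [0.4343 0.2033 0.0254] width mm 20.61818370111355 pad 48.71215760707855 t 15.7917
lifted 21.081007577698742 48.85050594806671 [ 1.2711  0.2865 -0.3115]
set True drop z 0.024074766282607664 xy err [-0.0001 -0.    ] [-0.0238  0.235   4.8982] t 21.0417
C hit False z [ 0.4212 -0.0654  0.0294] width mm 35.66910356647152 pad 49.506298899650574 t 26.35
lifted 35.38243507365959 50.106714963912964 [ 0.2913 -0.6042 -3.4984]
set True drop z 0.024078002451621585 xy err [-0.0001 -0.    ] [-1.124  -0.506   5.7293] t 31.15
D hit False z [0.396  0.3432 0.0316] width mm 42.86314851949725 pad 50.52403807640076 t 36.775
lifted 42.538834544634604 51.363460421562195 [-0.7206 -0.0256 -4.5104]
set True drop z 0.024039651561656286 xy err [-0.0001 -0.    ] [-0.6604 -0.8206  6.0608] t 41.6167
44.775
```

View pics/top1.png

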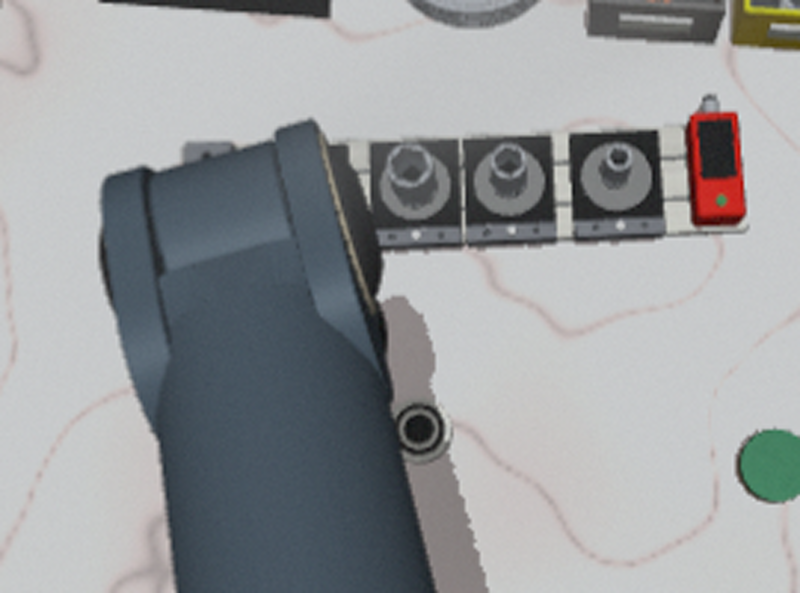

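View pics/scene1.png

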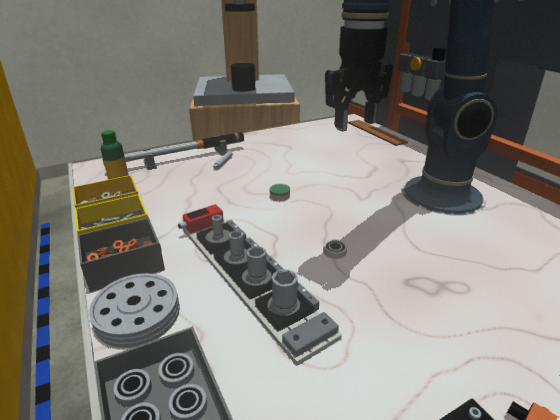

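Both views show the sockets upright in their wells, growing from the red head. In the scene view they stand at (217,228), (236,246), (257,265) and (284,292). The arm is clear of everything.

```bash
python3 -c "
from plant import robot
print(robot.close_job())"
```

```text
the job is handed in; nothing more can be done
None
```

All four sockets stand upright in their wells, smallest next to the red control head and growing to the largest at the far end; I handed the job in at about 45 s of robot time.

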